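# Close a spindle case with its nested lids and lift off the outer lid alone

### The job

Load the bare case for final inspection: lay the steel spindle level in the two V saddles of the case base, round ends in the notches, and let go of it. Then carry the nested pair of lids together by the orange handle of the inner lid, lower them gently onto the base until the inner lid sits fully home inside the guide strips, and let go. Last, grip the blue sleeve of the outer lid, lift the outer lid alone straight off so that the orange inner lid stays where it is, and finish still holding the blue lid level in the air, entirely higher than the top of the orange handle; leave the other things on the bench alone.

Things in the scene. Friction and masses are not known exactly. Their poses are not given: they have to be found in the camera images.
- case_base: Base of the spindle case, fixed to the bench: aluminium plate 190 (x) x 126 (y) x 10 mm, origin at the centre of its underside, z up, the same turned half round. Two steel 90 degree V saddles stand on it at x = -37 and +37 mm, each 12 mm thick along x, the V 37 mm wide at its mouth and 48 mm over all along y, tips 51 mm above the bench. Four dark guide strips run round them.
- saddle_mid (a point): Where the centre of the seated spindle lies: midway between the V saddles, 44 mm above the bench. The spindle lies along the base's x axis, with 6 mm play either way along it.
- lid_seat (a point): Centre of the base plate's top face, 10 mm above the bench, where the inner lid's origin comes to lie. The guide strips round it are 10 mm high and lean outward: inside they measure 137 (x) x 73 (y) mm at the plate and about 147 x 83 mm at their tops. The lid goes between them, its x axis along the base's, either way round.
- spindle: Loose steel spindle, 106 mm long along its x axis, 0.3 kg: square body 24 x 24 mm, 50 mm long, in the middle, with a round end of 16 mm diameter and 28 mm length on either side. Origin at its centre. It starts lying on a flat of its body on the bench, its centre 12 mm up.
- inner_lid: Loose orange inner lid, 0.2 kg: hood open below, 132 (x) x 68 (y) x 60 mm high, walls 4 mm, with an upright handle 26 (x) x 16 (y) mm at the centre of its top that ends at height 120 mm. Origin at the centre of its lower edge, z up. It starts standing on the bench inside the blue lid, the top 22 mm of the handle showing. Lifted by the handle it carries the blue lid too, which rests on its top.
- outer_lid: Loose blue outer lid, 0.25 kg: hood open below, 148 (x) x 84 (y) x 50 mm high, walls 4 mm; upright sleeve 46 (x) x 36 (y) mm outside, 34 x 24 inside, at the centre of its top, from 50 to 84 mm height, with the orange handle through it (4 mm play each side). Origin at the centre of its lower edge, z up; nested, 14 mm above the inner lid's origin, axes parallel. Lifts straight off.
- inner_grip (a point): Centre of the top face of the orange handle (120 mm above the inner lid's lower edge).
- sleeve_grip (a point): Centre of the mouth at the top of the blue sleeve (84 mm above the outer lid's lower edge); the nested handle sticks out 22 mm above it.
- bush: Bystander: flanged brass bush, 54 mm diameter, 44 mm high, standing loose; origin under its centre.
- tape: Bystander: roll of cream tape lying flat, 104 mm across, 25 mm high; origin under its centre.
- mug: Bystander: black and white mug, 82 x 114 x 97 mm high; origin at its underside.
- chock: Bystander: wooden block 42 x 98 x 64 mm high; origin under its centre.
Things that resemble listed ones, but are neither listed nor needed, are in the scene too. There is more than one size of the outer_lid; the job needs the larger.

How it is judged:
On the way, in this order (a step that is already met when the one before it is completed fails the run):
1. the spindle lies level in both V saddles of the base, let go (x of spindle in the frame of case_base between -0.01 and 0.01 m and y of spindle in the frame of case_base between -0.004 and 0.004 m and z of spindle in the frame of case_base between 0.04 and 0.048 m and angle between the x axis of spindle and the x axis of case_base, either way round below 0.07 rad and angle between spindle's own x axis and vertical between 1.5208 and 1.6208 rad and contact force between the fingers and spindle below 0.3 N), for 0.2 s.
2. the nested pair of lids is home on the base over the spindle, blue lid still resting on the orange one, the handle let go (x of spindle in the frame of case_base between -0.01 and 0.01 m and y of spindle in the frame of case_base between -0.004 and 0.004 m and z of spindle in the frame of case_base between 0.04 and 0.048 m and angle between the x axis of spindle and the x axis of case_base, either way round below 0.07 rad and angle between spindle's own x axis and vertical between 1.5208 and 1.6208 rad and x of inner_lid in the frame of case_base between -0.006 and 0.006 m and y of inner_lid in the frame of case_base between -0.006 and 0.006 m and z of inner_lid in the frame of case_base between 0.007 and 0.013 m and angle between the x axis of inner_lid and the x axis of case_base, either way round below 0.12 rad and angle between inner_lid's own z axis and vertical below 0.05 rad and z of outer_lid in the frame of inner_lid between 0.01 and 0.018 m and angle between outer_lid's own z axis and vertical below 0.06 rad and contact force between the fingers and inner_lid below 0.3 N), for 0.2 s.
At the end, for the whole second after the job is handed in: Spindle level in both saddles (10 mm along, 4 mm across and in height, 3 deg); orange lid home on the base, untouched (6 mm sideways, 3 mm in height, square to 7 deg); blue lid held still in the fingers, level to 11 deg, touching neither, its lower edge over 130 mm above the bench (all of step 1 and x of inner_lid in the frame of case_base between -0.006 and 0.006 m and y of inner_lid in the frame of case_base between -0.006 and 0.006 m and z of inner_lid in the frame of case_base between 0.007 and 0.013 m and angle between the x axis of inner_lid and the x axis of case_base, either way round below 0.12 rad and angle between inner_lid's own z axis and vertical below 0.05 rad and z of outer_lid in the frame of case_base above 0.13 m and angle between outer_lid's own z axis and vertical below 0.2 rad and contact force between the fingers and outer_lid above 1 N and contact force between outer_lid and inner_lid below 0.2 N and contact force between outer_lid and case_base below 0.2 N and linear speed of outer_lid below 0.05 m/s and contact force between the fingers and inner_lid below 0.3 N); the arm keeps its last pose, push and grip.
It fails at once if the two lids are parted while the inner lid is not home on the base (also if the inner lid is dragged up or aside as the outer lid comes off) (distance between outer_lid and inner_lid above 0.03 m and not (x of inner_lid in the frame of case_base between -0.006 and 0.006 m and y of inner_lid in the frame of case_base between -0.006 and 0.006 m and z of inner_lid in the frame of case_base between 0.007 and 0.013 m and angle between the x axis of inner_lid and the x axis of case_base, either way round below 0.12 rad and angle between inner_lid's own z axis and vertical below 0.05 rad)).
It fails at once if the lids are dropped onto the base instead of lowered (faster than 0.5 m/s in the last centimetre) (horizontal distance between inner_lid and case_base below 0.05 m and z of inner_lid in the frame of case_base below 0.022 m and linear speed of inner_lid above 0.5 m/s).
It fails at once if a bystander (brass bush, tape, mug or wooden block) is moved by more than 2 cm (distance of any of bush, tape, mug, chock from where it was at the start of the episode above 0.02 m).
It also fails if it takes over 64 s, if anything falls off the work surface, if the arm or the gripper's body presses on something with over 40 N, if the wrist force passes 120 N, or if a joint passes its speed limit or range.

### The arm

A 7-joint arm with a two-finger parallel gripper is mounted at the origin on the work surface; the furniture and walls round the work are solid. World frame = base frame: x ahead of the robot, y to its left, z up, the work surface at z = 0. Lengths are in m, angles in rad, forces in N, time in s.
With the tool pointing down it reaches from about 0.425 to 0.925 m from the base axis. Payload 6.8 kg.
Tool frame: the origin (TCP) lies at the very end of the fingers, on their centre line; the grasp point (between the pads) lies 19 mm behind it (r.tcp_to_grasp is the distance from the TCP to the grasp point, in m); z points along the fingers, y is the line along which they close (so a half turn about z gives the same grasp; the last joint's range is limited). The gripper opens to 85 mm and grips with 20 to 120 N. Pads are 22 mm wide; open, the fingers measure 114 mm over their backs; the gripper's body (76 mm by 85 mm) begins 54 mm behind the grasp point. The pads swing forward as they close: fully open they stand 13 mm farther back than shut.
Start: joints at [-1.386, 0.477, 0.022, 1.555, -0.011, 1.109, -0.083], TCP at [0.195, 0.646, 0.231] pointing down, gripper open.
Joint ranges: [-2.96, 2.96], [-0.34, 2.1], [-1.41, 1.46], [0.24, 2.44], [-1.37, 4.51], [0.17, 1.92], [-2.96, 2.96]. Speed limits (rad/s): [2.39, 2.39, 3.14, 3.14, 3.14, 3.14, 3.14].

### API

Orientations are given as a rotation vector (axis times angle).
In Python, from bench import r gives the robot as it stands.
- The arm moves only by the tool step_arm, never from a script. Its argument "moves" is a list of rows, each a list of 7 numbers: the shift along the tool's x, y, z in mm, then the turn, a rotation vector about the tool's x, y, z in rad, then the finger opening in mm, from 0 to 85.4. A call has 1 to 8 rows; each row is the pose to reach, as a shift and turn from the pose commanded when the call began, along the tool's axes at that moment; what a row does not reach only later rows make up. A row lasts 1/10 s, in which the tool goes at most 50 mm and 8.59 degrees, less where a joint would pass 70% of its speed; a pose out of reach is approached as far as the arm can. A call with a gripper value outside its range is refused whole. The fingers move at their own pace and stop on an object; "grip_force" is the grip in N (left out, the last holds). Time passes only in rows, so rows that repeat a pose let the fingers close. It gives the time, the measured TCP pose, the force, the opening and the grip force at its end, in the units of the state.
- r.get_obs(): the state, without advancing time (a new reading comes with each control period).
- r.grab_frame(name): name is "side" or "top"; returns a dict with "image" (480x640x3 uint8, red, green, blue), "depth" (480x640 float32, m along the optical axis (not along the pixel's ray), 0 where there is no reading), "mtx" (3x3 intrinsics, pixels), "rvec" (rotation vector, rad) and "tvec" (3), from world to camera coordinates, as OpenCV has them. Camera axes: x right, y down, z forward; pixel columns grow to the right and rows downward; lengths in m; the calibration is good to about 2 mm. A picture is of the moment at which its call begins.
- r.hand_in(): hands the job in; it is judged then, once.
The state is a dict: "clock": time; "joints": joint angles; "qvel": joint speeds; "tau": joint torques, N m; "tcp_pos": TCP position; "orientation": TCP orientation; "contact_force": force on the tool from outside, world axes, zero at the start; "moment": the same for the moment, N m; "grip_width": finger opening in m; "gripper_force": force on a finger pad.
Only numpy, scipy, OpenCV 4.12 (cv2) and the standard library are available. Lean on these libraries where they do the work, as an engineer would, in place of code of your own. Each camera call takes 0.05 s, during which the arm holds its last target. There are 200 camera calls.

## Working session

There is one attempt and no reset: what is moved stays moved. The work goes in short steps, Python scripts to look and compute and a tool call to move; the robot and the scene stay as the last step left them, time stands still between calls to the robot, and variables do not carry over. Pictures are saved under pics/ and viewed, at most 12 in all, crops included, and the job is handed in when it is done.

Besides the shell and the picture viewer there is one more tool, called after "Call:" as name(argument=value, ...) on one line, values as JSON. step_arm: Moves the arm, as the interface text tells. Its arguments: {"type":"object","properties":{"moves":{"type":"array","items":{"type":"array","items":{"type":"number"}}},"grip_force":{"type":"number"}},"required":["moves"]}

```bash
ls; mkdir -p pics; cat > h.py <<'E'
import numpy as np, cv2
from bench import r
def grab(n):
    f=r.grab_frame(n); np.savez('pics/%s.npz'%n,**f); return f
def load(n): return dict(np.load('pics/%s.npz'%n))
def cloud(f):
    d=f['depth']; v,u=np.indices(d.shape); K=f['mtx']
    p=np.stack([(u-K[0,2])/K[0,0]*d,(v-K[1,2])/K[1,1]*d,d],-1)
    R=cv2.Rodrigues(f['rvec'])[0]
    w=(p-f['tvec'].ravel())@R
    w[d==0]=np.nan; return w
E
python3 - <<'E'
from h import *
for n in('side','top'):
    f=grab(n); cv2.imwrite('pics/%s0.png'%n,f['image'][...,::-1])
    R=cv2.Rodrigues(f['rvec'])[0]; print(n,-R.T@f['tvec'].ravel(),R[2])
o=r.get_obs(); print(o)
E
```

```text
pics
side [-0.1521961  -0.79577579  0.67062706] [ 0.52165485  0.72024787 -0.45729555]
top [0.26742054 0.09602532 1.52141476] [ 0.14575779 -0.00381799 -0.98931294]
{'clock': 0.1, 'joints': array([-1.38609243,  0.47773037,  0.02236106,  1.55630494, -0.01153325,
        1.10928372, -0.08313332]), 'qvel': array([-5.73137014e-04, -2.74009774e-03, -2.83857026e-07, -8.01758367e-04,
        6.85558037e-04,  1.40290979e-03, -6.85371118e-04]), 'tau': array([ 4.82288204e-03, -5.97760856e+01,  1.61362879e+00, -2.81955028e+01,
        1.27618090e-02,  4.92176405e-03, -1.11557074e-05]), 'tcp_pos': array([0.19469441, 0.64578405, 0.23043472]), 'orientation': array([-4.58341931e-01, -3.10783625e+00,  2.50106131e-03]), 'contact_force': array([ 0.55530021,  0.68490777, -0.34005123]), 'moment': array([ 0.01743189, -0.0006533 ,  0.01536878]), 'gripper_force': 0.0, 'grip_width': 0.08492020404335085}
```

View pics/top0.png

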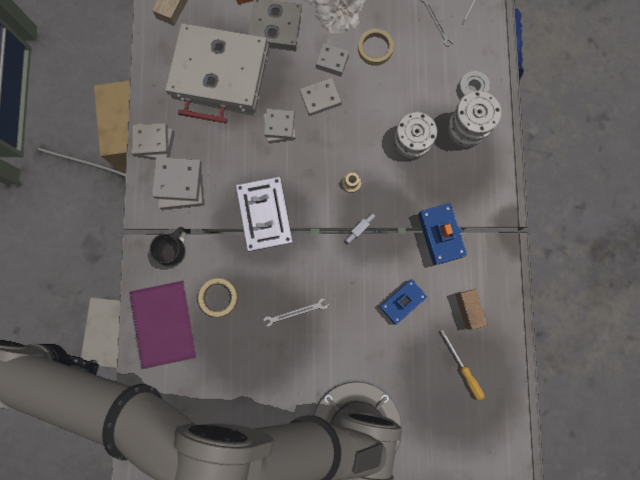

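View pics/side0.png

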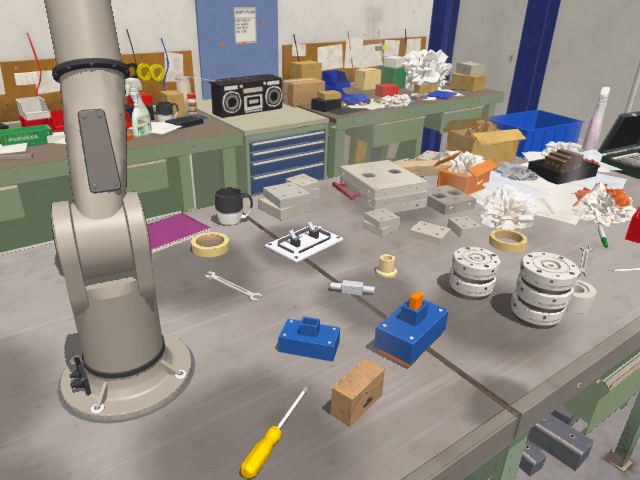

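The top view shows the base at (264,213), the spindle at (360,228) and the bush at (351,182). There are two blue lids. The one at (442,234) is larger and has an orange handle through its sleeve. The one at (403,302) is smaller with an empty sleeve. The description fits (442,234), so I'll measure it and check it in a crop.

```bash
cat >> h.py <<'E'
def rect(P):
    (c,s,a)=cv2.minAreaRect((P[:,:2]*1000).astype(np.float32)); 
    if s[0]<s[1]: a+=90; s=s[::-1]
    return np.round(c,1),np.round(s,1),round((a+90)%180-90,2)
def comp(m,uv):
    n,l=cv2.connectedComponents(m.astype(np.uint8)); 
    return l==l[uv[1],uv[0]] if m[uv[1],uv[0]] else m&False
E
python3 - <<'E'
from h import *
f=load('top'); w=cloud(f); z=w[...,2]; im=f['image'].astype(int)
bench=w[260:290,340:370].reshape(-1,3); print('bench z',np.nanmedian(bench[:,2]))
v,u=np.indices(z.shape)
def box(c,h): return (abs(u-c[0])<h)&(abs(v-c[1])<h)
blue=(im[...,2]>im[...,0]+40)
for n,c,lo,hi in(('big top',(442,234),.058,.072),('sleeve',(447,232),.09,.104),('small',(403,302),.035,.2),('spindle',(360,228),.006,.03),('basetips',(262,212),.04,.06),('plate',(264,213),.006,.03),('bush',(351,182),.01,.06),('chock',(471,309),.03,.08),):
    m=box(c,45 if n not in('spindle','bush','chock','sleeve') else 24)&(z>lo)&(z<hi)
    if n in('big top','small'): m&=blue
    if n=='small': m&=box(c,26)
    P=w[m]; print(n,len(P),np.round(np.nanmedian(P,0),4),rect(P) if len(P)>5 else '', np.round(np.percentile(P[:,2],[2,50,98]),4))
m=box((447,230),30)&(im[...,0]>im[...,2]+80)&(z>.1); P=w[m]; print('handle',len(P),P.mean(0),rect(P),P[:,2].max())
a=cv2.resize(f['image'][140:340,220:490,::-1],None,fx=2.9,fy=2.9,interpolation=cv2.INTER_CUBIC); cv2.imwrite('pics/crop.png',a)
E
```

```text
bench z -0.0002020166034551109
big top 1321 [ 0.4991 -0.2323  0.0639] (array([ 506.1, -234.4]), array([147.6,  85. ]), 15.02) [0.0586 0.0639 0.0699]
sleeve 144 [ 0.5015 -0.2295  0.0974] (array([ 505.5, -234.6]), array([46.1, 37.7]), 15.2) [0.0902 0.0974 0.1028]
small 744 [ 0.3246 -0.1262  0.0388] (array([ 326.3, -127.7]), array([112.5,  62.7]), -49.64) [0.0352 0.0388 0.066 ]
spindle 335 [ 0.5267 -0.016   0.0203] (array([531.4, -17.7]), array([125.2, 122.6]), -87.78) [0.0062 0.0203 0.0284]
basetips 114 [0.5438 0.2499 0.0466] (array([571.4, 247.8]), array([86. , 46.5]), 11.7) [0.0405 0.0466 0.054 ]
plate 2705 [0.5695 0.2478 0.0107] (array([573.8, 247.5]), array([247.1, 244.8]), 0.84) [0.0062 0.0107 0.0217]
bush 197 [0.6538 0.005  0.0389] (array([663.1,  10.3]), array([65.1, 61.4]), 10.95) [0.0102 0.0389 0.0486]
chock 719 [ 0.3042 -0.3021  0.063 ] (array([ 304.6, -305.4]), array([98. , 44.5]), 14.61) [0.0345 0.063  0.0698]
handle 54 [ 0.50626376 -0.23366313  0.12056495] (array([ 505.9, -234.1]), array([25.1, 13.9]), 13.95) 0.12640392350525262
```

View pics/crop.png

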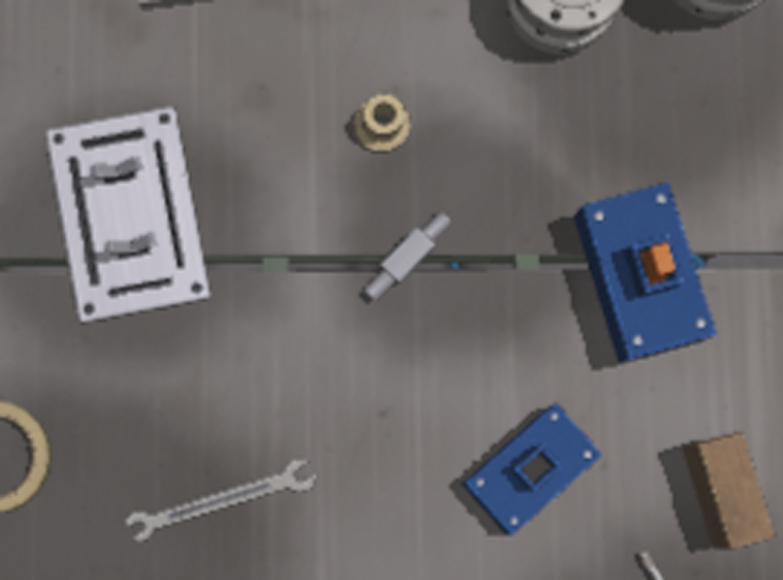

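The crop shows the larger lid with the orange handle at the right, and it measured 147.6 x 85 mm, so it is the right one. The smaller lid measured 112 x 63 mm. Next I'll refine the base, spindle and lid positions with ray-plane fits.

```bash
cat >> h.py <<'E'
def onplane(f,uv,z):
    K=f['mtx'];R=cv2.Rodrigues(f['rvec'])[0];C=-R.T@f['tvec'].ravel()
    uv=np.asarray(uv,float); d=np.c_[(uv[:,0]-K[0,2])/K[0,0],(uv[:,1]-K[1,2])/K[1,1],np.ones(len(uv))]@R
    return C+d*((z-C[2])/d[:,2])[:,None]
def maskrect(f,m,z,close=0):
    m=m.astype(np.uint8)
    v,u=np.nonzero(m); P=onplane(f,np.c_[u,v],z); return len(P),np.round(P.mean(0)*1000,1),rect(P)
E
python3 - <<'E'
from h import *
f=load('top'); im=f['image'].astype(int); hsv=cv2.cvtColor(f['image'],cv2.COLOR_RGB2HSV).astype(int); V=hsv[...,2]
print(im[213,245],im[213,300],im[228,360],im[240,360], im[221,369],im[236,351])
v,u=np.indices(V.shape)
w=cloud(f)
b=comp(V>165,(245,213)); print('plate',maskrect(f,b,.010))
s=np.zeros(V.shape,bool); s[205:250,335:385]=1
for t in(135,150,165,180):
    m=comp(s&(V>t)&(hsv[...,1]<60),(360,228)); 
    if m.sum()>10: print(t,maskrect(f,m,.02))
m=comp(s&(w[...,2]>.008),(360,228)); print('depth',maskrect(f,m,.018))
for t in (20,40,60):
    bl=comp((im[...,2]>im[...,0]+t)&(V>100),(430,220)); print('lid',maskrect(f,bl,.064))
# guide strips (dark) inside plate
x0=np.zeros(V.shape,np.uint8);c,_=cv2.findContours(b.astype(np.uint8),0,2);cv2.drawContours(x0,c,-1,1,-1)
d=(V<80)&(x0>0); n,l,st,cen=cv2.connectedComponentsWithStats(d.astype(np.uint8))
for i in range(1,n):
    if st[i,4]>25: print('strip',cen[i],st[i,4],maskrect(f,l==i,.015))
# side view handle/blob checks
g=grab('side'); W=cloud(g); si=g['image'].astype(int)
P=W[(W[...,2]>.12-.035)&(W[...,2]<.13)&(si[...,0]>si[...,2]+80)&(abs(W[...,0]-.506)<.03)&(abs(W[...,1]+.234)<.03)]; print('side handle',len(P),P.min(0),P.max(0))
P=W[(W[...,2]>.03)&(W[...,2]<.06)&(abs(W[...,0]-.57)<.09)&(abs(W[...,1]-.248)<.06)]; print('side tips',len(P),rect(P),np.percentile(P[:,2],98))
E
```

```text
[189 185 196] [98 94 93] [166 165 173] [98 94 92] [134 132 139] [149 148 155]
plate (2141, array([570.8, 246.6,  10. ]), (array([572.6, 248.7]), array([186.5, 123.6]), 10.71))
135 (217, array([529.3, -17.3,  20. ]), (array([529.6, -17.1]), array([102. ,  21.4]), -45.26))
150 (158, array([533.3, -21.3,  20. ]), (array([539.2, -26.7]), array([74.7, 21.4]), -45.26))
165 (117, array([529.7, -17.4,  20. ]), (array([530.2, -17.7]), array([45.3, 17.5]), -45.25))
depth (285, array([528. , -17.2,  18. ]), (array([526.5, -17.9]), array([106.2,  27.1]), -45.17))
lid (1418, array([ 505.7, -236.6,   64. ]), (array([ 507.7, -237.9]), array([148.6,  91.7]), 15.14))
lid (1367, array([ 505.1, -236. ,   64. ]), (array([ 506.8, -237.7]), array([147. ,  90.9]), 15.38))
lid (1312, array([ 504.5, -235.4,   64. ]), (array([ 506.3, -236.9]), array([146.2,  89.1]), 15.37))
strip [258.24390244 187.29268293] 41 (41, array([644.4, 264. ,  15. ]), (array([644.3, 264.5]), array([56.5,  5.4]), -79.39))
strip [277.71929825 210.49122807] 57 (57, array([578.6, 209.6,  15. ]), (array([580. , 209.9]), array([120.4,   3.4]), 10.71))
strip [248.4625 216.1125] 80 (80, array([563.3, 290.1,  15. ]), (array([564.1, 289.9]), array([120.2,   6.6]), 10.85))
strip [267.7        238.36666667] 30 (30, array([500.8, 236.6,  15. ]), (array([500.7, 237.2]), array([53.5,  4.3]), -79.55))
side handle 196 [ 0.49076427 -0.24960709  0.09238689] [ 0.52188485 -0.2260757   0.12197646]
side tips 148 (array([569.7, 247.7]), array([92.2, 47.6]), 11.65) 0.05201661392203167
```

```bash
cat > plan.py <<'E'
import sys
from h import *
from scipy.spatial.transform import Rotation as R
# args: x y z(mm TCP target) heading of tool y (deg)
x,y,z,h=map(float,sys.argv[1:5]); o=r.get_obs()
T=R.from_rotvec(o['orientation']); p=o['tcp_pos']*1000
ty=np.array([np.cos(np.radians(h)),np.sin(np.radians(h)),0]); c=T.as_matrix()[:,1]
if ty@c<0: ty=-ty
tz=np.array([0,0,-1.]); G=R.from_matrix(np.c_[np.cross(ty,tz),ty,tz])
print('t',o['clock'],'p',p.round(1),'yhead',np.degrees(np.arctan2(c[1],c[0])).round(2),'w',o['grip_width'],'gf',o['gripper_force'],'F',o['contact_force'].round(1))
print('shift',T.inv().apply(np.array([x,y,z])-p).round(1),'turn',(T.inv()*G).as_rotvec().round(4))
E
python3 plan.py 530 -17 200 44.8
```

```text
t 0.15 p [194.7 645.9 230.6] yhead 73.23 w 0.08545688695438484 gf 0.0 F [0.6 0.3 0.6]
shift [-512.3 -537.9   31.4] turn [-0.0013  0.0005  0.4962]
```

Call:
step_arm(moves=[[-171,-180,10,0,0,0.25,85],[-342,-360,20,0,0,0.5,85],[-400,-420,25,0,0,0.5,85],[-512,-538,31,0,0,0.5,85],[-512,-538,31,0,0,0.5,85],[-512,-538,31,0,0,0.5,85],[-512,-538,31,0,0,0.5,85],[-512,-538,31,0,0,0.5,85]])

```text
clock: 0.95
tcp_pos: [0.3755, 0.2876, 0.2146]
orientation: [-1.213, -2.898, -0.001]
contact_force: [1.2, 0.5, 0.2]
grip_width: 0.0848
gripper_force: 0.0
```

```bash
python3 plan.py 530 -17 120 44.8
```

```text
t 0.95 p [375.5 287.6 214.6] yhead 44.59 w 0.08476105289699117 gf 0.0 F [1.2 0.5 0.2]
shift [-325.4 -103.8   94.5] turn [ 0.0003 -0.0002 -0.0037]
```

Call:
step_arm(moves=[[-325,-104,94,0,0,0,85],[-325,-104,94,0,0,0,85],[-325,-104,94,0,0,0,85],[-325,-104,94,0,0,0,85],[-325,-104,94,0,0,0,85],[-325,-104,94,0,0,0,85],[-325,-104,94,0,0,0,85],[-325,-104,94,0,0,0,85]])

```text
clock: 1.75
tcp_pos: [0.53, -0.0221, 0.1196]
orientation: [1.226, 2.891, -0.006]
contact_force: [-1.1, -0.0, -0.5]
grip_width: 0.0849
gripper_force: 0.0
```

```bash
python3 plan.py 529.5 -17.2 120 44.8;  python3 - <<'E'
from h import *
f=grab('side'); print(r.get_obs()['tcp_pos']); W=cloud(f); 
m=(abs(W[...,0]-.53)<.07)&(abs(W[...,1]+.017)<.07)&(W[...,2]>.006)&(W[...,2]<.04); v,u=np.nonzero(m); print(rect(W[m]),W[m].mean(0))
cv2.imwrite('pics/s1.png',cv2.resize(f['image'][180:340,240:440,::-1],None,fx=3,fy=3))
E
```

```text
t 1.75 p [530.  -22.1 119.6] yhead 44.05 w 0.08488603392343086 gf 0.0 F [-1.1 -0.  -0.5]
shift [ 3.9  3.1 -0.4] turn [-0.0028  0.0026 -0.0132]
[ 0.52932612 -0.01937786  0.11976288]
(array([527.8, -18.4]), array([105.8,  30.1]), -49.91) [ 0.52433397 -0.0213246   0.01799438]
```

View pics/s1.png

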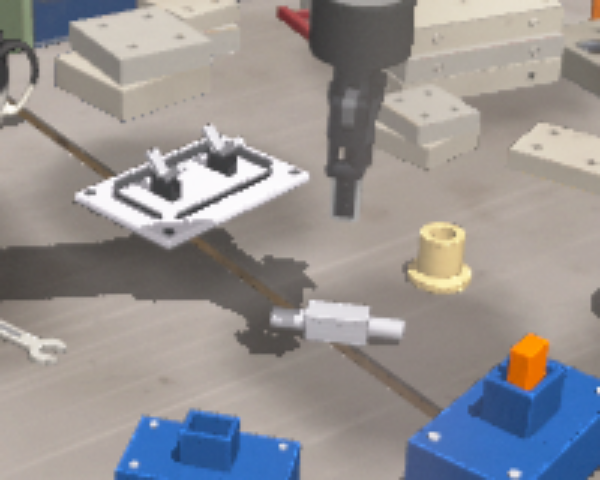

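The fingers are above the spindle body (crop ~(335,322)), with nothing in the way. Now I'll descend.

```bash
python3 plan.py 529.5 -17.2 5 44.8
```

```text
t 1.8 p [529.3 -19.4 119.8] yhead 44.18 w 0.08473082216455212 gf 0.0 F [-0.9  0.5  1.1]
shift [  1.5   1.9 114.8] turn [-0.0023  0.0009 -0.0108]
```

Call:
step_arm(moves=[[0,0,40,0,0,0,85],[0,0,75,0,0,0,85],[0,0,95,0,0,0,85],[0,0,95,0,0,0,85],[0,0,95,0,0,0,85]])

```text
clock: 2.3
tcp_pos: [0.529, -0.0138, 0.0261]
orientation: [-1.211, -2.898, -0.001]
contact_force: [0.0, -0.7, 1.3]
grip_width: 0.0852
gripper_force: 0.0
```

```bash
python3 plan.py 529.5 -17.2 5 44.8
```

```text
t 2.3 p [529.  -13.8  26.1] yhead 44.65 w 0.08521719437340787 gf 0.0 F [ 0.  -0.7  1.3]
shift [-2.8 -2.  21.1] turn [ 0.0002 -0.0005 -0.0026]
```

Call:
step_arm(moves=[[-2.5,-2,10,0,0,0,85],[-2.5,-2,20,0,0,0,85],[-2.5,-2,20,0,0,0,85],[-2.5,-2,20,0,0,0,85]])

```text
clock: 2.7
tcp_pos: [0.5292, -0.0181, 0.0056]
orientation: [-1.213, -2.898, 0.0]
contact_force: [-0.1, -0.2, 0.9]
grip_width: 0.0847
gripper_force: 0.0
```

```bash
python3 plan.py 529.5 -17.2 5 44.8
```

```text
t 2.7 p [529.2 -18.1   5.6] yhead 44.57 w 0.08471684801562383 gf 0.0 F [-0.1 -0.2  0.9]
shift [0.5 0.8 0.6] turn [-0.0002 -0.0003 -0.004 ]
```

Good. Now I'll close with a moderate grip.

Call:
step_arm(moves=[[0,0,0,0,0,0,20],[0,0,0,0,0,0,10],[0,0,0,0,0,0,10],[0,0,0,0,0,0,10],[0,0,0,0,0,0,10],[0,0,0,0,0,0,10]], grip_force=50)

```text
clock: 3.3
tcp_pos: [0.5295, -0.0181, 0.006]
orientation: [1.213, 2.898, 0.0]
contact_force: [-2.0, 0.2, 5.4]
grip_width: 0.023
gripper_force: 49.5
```

```bash
python3 plan.py 529.5 -17.2 150 44.8
```

```text
t 3.3 p [529.5 -18.1   6. ] yhead 44.57 w 0.023025417451258072 gf 49.47674810886383 F [-2.   0.2  5.4]
shift [   0.7    0.7 -144. ] turn [ 0.0003  0.0001 -0.004 ]
```

Call:
step_arm(moves=[[0,0,-15,0,0,0,10],[0,0,-40,0,0,0,10],[0,0,-75,0,0,0,10],[0,0,-110,0,0,0,10],[0,0,-120,0,0,0,10],[0,0,-120,0,0,0,10]])

```text
clock: 3.9
tcp_pos: [0.5302, -0.0179, 0.1271]
orientation: [1.212, 2.896, 0.003]
contact_force: [0.6, 0.1, -3.7]
grip_width: 0.0229
gripper_force: 49.9
```

```bash
python3 plan.py 572 249 126 100.8
```

```text
t 3.9 p [530.2 -17.9 127.1] yhead 44.58 w 0.022928809061373092 gf 49.89896893501282 F [ 0.6  0.1 -3.7]
shift [160.8 217.1   1.5] turn [ 0.0018  0.0029 -0.9812]
```

Call:
step_arm(moves=[[10,14,0,0,0,-0.07,10],[34,46,0,0,0,-0.2,10],[61,82,0,0,0,-0.34,10],[88,119,0,0,0,-0.48,10],[115,155,0,0,0,-0.62,10],[140,189,0,0,0,-0.76,10],[155,209,0,0,0,-0.89,10],[161,217,1,0,0,-0.98,10]])

```text
clock: 4.7
tcp_pos: [0.5687, 0.2545, 0.1221]
orientation: [0.314, -3.122, -0.003]
contact_force: [-0.4, -0.8, -4.2]
grip_width: 0.023
gripper_force: 49.8
```

Call:
step_arm(moves=[[0,0,0,0,0,0,10],[0,0,0,0,0,0,10],[0,0,0,0,0,0,10]])

```text
clock: 5.0
tcp_pos: [0.5704, 0.2473, 0.1236]
orientation: [0.289, -3.126, 0.002]
contact_force: [0.3, -0.7, -2.4]
grip_width: 0.0229
gripper_force: 49.8
```

```bash
python3 plan.py 572 249 80 100.8; python3 - <<'E'
from h import *
f=grab('side'); o=r.get_obs(); W=cloud(f); p=o['tcp_pos']
m=(abs(W[...,0]-p[0])<.075)&(abs(W[...,1]-p[1])<.05)&(W[...,2]>.10)&(W[...,2]<.155)
cv2.imwrite('pics/s2.png',cv2.resize(f['image'][150:280,210:390,::-1],None,fx=4,fy=4))
f=grab('top'); W=cloud(f)
E
```

```text
t 5.0 p [570.4 247.3 123.6] yhead 100.57 w 0.022935246161349905 gf 49.784987568855286 F [ 0.3 -0.7 -2.4]
shift [-2.   1.4 43.6] turn [-0.0012 -0.002  -0.004 ]
```

View pics/s2.png

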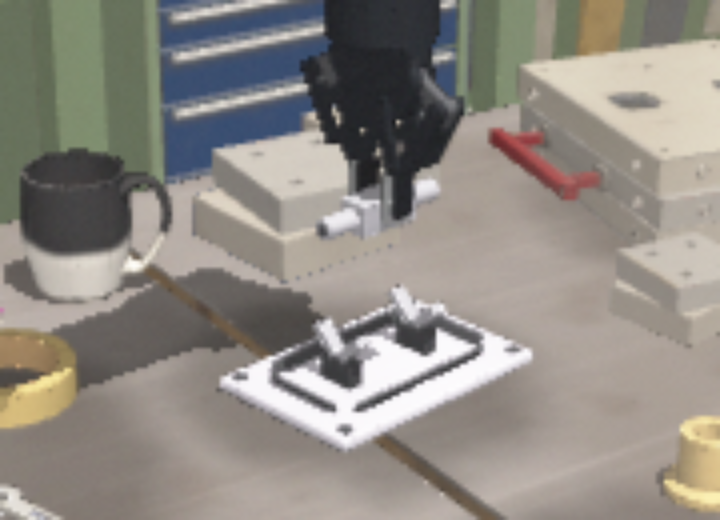

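The spindle hangs level in the fingers above the base, with its ends at about crop (323,228) and (438,190). I'll work out its offset along the base axis from those.

```bash
python3 - <<'E'
from h import *
f=grab('side'); p=r.get_obs()['tcp_pos']; print(p)
P=onplane(f,[[290.75,207],[319.5,197.5]],p[2]+.006); print(P,P.mean(0),np.degrees(np.arctan2(*(P[1]-P[0])[[1,0]])),np.linalg.norm(P[1]-P[0]))
W=cloud(f); m=(abs(W[...,0]-p[0])<.08)&(abs(W[...,1]-p[1])<.04)&(W[...,2]>p[2]-.01)&(W[...,2]<p[2]+.018)&(f['image'].mean(2)>110)
Q=W[m]; a=np.radians(10.6); d=(Q[:,:2]-p[:2])@[np.cos(a),np.sin(a)]; print(len(Q),np.percentile(d,[0,2,98,100]))
# saddle tips
m=(W[...,2]>.035)&(W[...,2]<.058)&(abs(W[...,0]-.57)<.09)&(abs(W[...,1]-.248)<.06); Q=W[m]; d=(Q[:,:2]-[.572,.249])@[np.cos(a),np.sin(a)];e=(Q[:,:2]-[.572,.249])@[-np.sin(a),np.cos(a)]
for s in(d<0,d>0): print(s.sum(),np.percentile(d[s],[3,50,97]),np.percentile(e[s],[1,99]))
E
```

```text
[0.57091032 0.24781043 0.12450645]
[[0.51887414 0.23673294 0.13050645]
 [0.621148   0.24856916 0.13050645]] [0.57001107 0.24265105 0.13050645] 6.601508971539304 0.10295648645553324
188 [-0.05515588 -0.05467637  0.04943961  0.05168166]
63 [-0.04555616 -0.03964173 -0.03129613] [-0.02462385  0.01905143]
59 [0.02933429 0.0338664  0.04200227] [-0.02252923  0.02191313]
```

Call:
step_arm(moves=[[-1,1,15,0,0,0,10],[-1,1,35,0,0,0,10],[-1,1,55,0,0,0,10],[-1,1,65,0,0,0,10],[-1,1,70,0,0,0,10],[-1,1,70,0,0,0,10],[-1,1,70,0,0,0,10]])

```text
clock: 5.85
tcp_pos: [0.5723, 0.2502, 0.0553]
orientation: [-0.293, 3.127, 0.001]
contact_force: [0.4, 0.5, -3.3]
grip_width: 0.0231
gripper_force: 49.8
```

```bash
python3 plan.py 572 248.5 40 100.8
```

```text
t 5.85 p [572.3 250.2  55.3] yhead 100.71 w 0.023092957864496107 gf 49.75855886936188 F [ 0.4  0.5 -3.3]
shift [ 0.6 -1.7 15.3] turn [ 0.0003  0.0011 -0.0015]
```

Call:
step_arm(moves=[[0,-1,5,0,0,0,10],[0,-1,9,0,0,0,10],[0,-1,12,0,0,0,10],[0,-1,14,0,0,0,10],[0,-1,15,0,0,0,10],[0,-1,16,0,0,0,10],[0,-1,16,0,0,0,10],[0,-1,16,0,0,0,10]])

```text
clock: 6.65
tcp_pos: [0.572, 0.2491, 0.0387]
orientation: [-0.294, 3.128, 0.0]
contact_force: [0.6, -0.2, -3.1]
grip_width: 0.0229
gripper_force: 49.9
```

```bash
python3 plan.py 572 248.5 38 100.8
```

```text
t 6.65 p [572.  249.1  38.7] yhead 100.73 w 0.02291776320833632 gf 49.89508330821991 F [ 0.6 -0.2 -3.1]
shift [ 0.1 -0.6  0.7] turn [ 0.      0.0001 -0.0013]
```

Not yet in contact. I'll go down in small steps.

Call:
step_arm(moves=[[0,0,1,0,0,0,10],[0,0,1,0,0,0,10],[0,0,2,0,0,0,10],[0,0,2,0,0,0,10]])

```text
clock: 7.05
tcp_pos: [0.5722, 0.2491, 0.038]
orientation: [-0.292, 3.127, 0.001]
contact_force: [-4.8, -2.4, 10.2]
grip_width: 0.023
gripper_force: 51.6
```

Contact came at z = 38.0 mm, as expected. Releasing.

Call:
step_arm(moves=[[0,0,0,0,0,0,27],[0,0,0,0,0,0,35],[0,0,0,0,0,0,45],[0,0,0,0,0,0,55],[0,0,0,0,0,0,60],[0,0,-10,0,0,0,60],[0,0,-30,0,0,0,60],[0,0,-60,0,0,0,60]])

```text
clock: 7.85
tcp_pos: [0.5709, 0.2485, 0.0965]
orientation: [0.293, -3.125, 0.002]
contact_force: [-0.1, -0.6, -0.1]
grip_width: 0.06
gripper_force: 0.0
```

Call:
step_arm(moves=[[0,0,-40,0,0,0,60],[0,0,-80,0,0,0,60],[0,0,-115,0,0,0,60],[0,0,-115,0,0,0,60]])

```text
clock: 8.25
tcp_pos: [0.5751, 0.2502, 0.2183]
orientation: [-0.292, 3.118, 0.007]
contact_force: [0.4, 0.5, -0.9]
grip_width: 0.0601
gripper_force: 0.0
```

```bash
python3 plan.py 506 -234 160 105.2; python3 - <<'E'
from h import *
f=grab('side'); cv2.imwrite('pics/s3.png',cv2.resize(f['image'][210:280,250:360,::-1],None,fx=6,fy=6,interpolation=cv2.INTER_CUBIC))
E
```

```text
t 8.25 p [575.1 250.2 218.3] yhead 100.7 w 0.06010015509354621 gf 0.0 F [ 0.4  0.5 -0.9]
shift [ 158.3 -463.2   55.1] turn [ 0.003   0.0102 -0.0786]
```

View pics/s3.png

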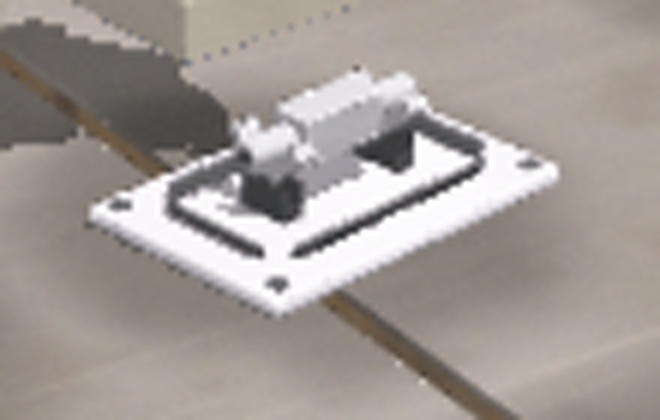

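The spindle is seated in both saddles, level at about crop (325,115) and well centred. Now to the lids.

Call:
step_arm(moves=[[16,-46,0,0,0,0,60],[32,-94,10,0,0,-0.04,60],[48,-140,20,0,0,-0.08,60],[64,-187,20,0,0,-0.08,60],[80,-234,20,0,0,-0.08,60],[96,-280,30,0,0,-0.08,50],[112,-328,30,0,0,-0.08,50],[128,-374,30,0,0,-0.08,50]])

```text
clock: 9.1
tcp_pos: [0.5142, -0.1439, 0.1807]
orientation: [0.418, -3.112, -0.001]
contact_force: [0.9, -0.6, -0.5]
grip_width: 0.0498
gripper_force: 0.0
```

```bash
python3 plan.py 506 -234 160 105.2
```

```text
t 9.1 p [ 514.2 -143.9  180.7] yhead 105.32 w 0.049843626780843454 gf 0.0 F [ 0.9 -0.6 -0.5]
shift [ 31.7 -84.7  20.7] turn [ 0.0008 -0.0018  0.002 ]
```

Call:
step_arm(moves=[[14,-40,5,0,0,0,50],[26,-70,15,0,0,0,50],[31,-83,20,0,0,0,50],[31,-83,20,0,0,0,50],[31,-83,20,0,0,0,50],[31,-83,20,0,0,0,50]])

```text
clock: 9.7
tcp_pos: [0.5082, -0.2287, 0.1616]
orientation: [-0.422, 3.113, 0.001]
contact_force: [-0.3, -0.3, 0.9]
grip_width: 0.0501
gripper_force: 0.0
```

```bash
python3 plan.py 506 -234 104 105.2; python3 - <<'E'
from h import *
f=grab('side'); cv2.imwrite('pics/s4.png',cv2.resize(f['image'][230:370,360:470,::-1],None,fx=4,fy=4,interpolation=cv2.INTER_CUBIC))
E
```

```text
t 9.7 p [ 508.2 -228.7  161.6] yhead 105.43 w 0.050143336375611726 gf 0.0 F [-0.3 -0.3  0.9]
shift [ 3.5 -4.6 57.6] turn [0.0009 0.0002 0.0041]
```

View pics/s4.png

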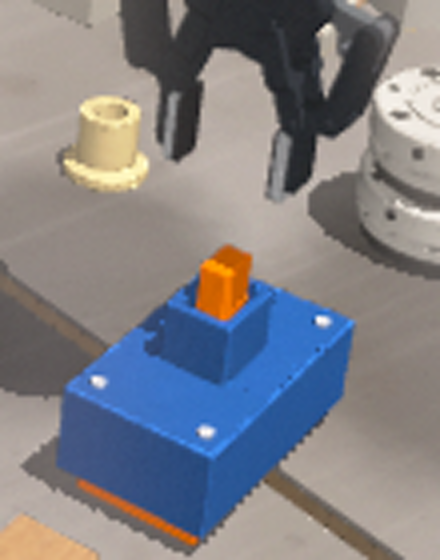

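The fingers straddle the orange handle along its y axis (crop (225,280)). Descending.

Call:
step_arm(moves=[[3,-4,15,0,0,0,50],[3,-4,35,0,0,0,50],[3,-4,50,0,0,0,50],[3,-4,56,0,0,0,50],[3,-4,56,0,0,0,50],[3,-4,56,0,0,0,50]])

```text
clock: 10.35
tcp_pos: [0.5065, -0.2348, 0.1063]
orientation: [-0.42, 3.113, -0.0]
contact_force: [-0.1, -0.5, 0.1]
grip_width: 0.0502
gripper_force: 0.0
```

```bash
python3 plan.py 506 -234 101 105.2
```

```text
t 10.35 p [ 506.5 -234.8  106.3] yhead 105.35 w 0.05015525848290505 gf 0.0 F [-0.1 -0.5  0.1]
shift [0.3 0.9 5.3] turn [-0.0004  0.0008  0.0027]
```

Call:
step_arm(moves=[[0,0.5,3,0,0,0,50],[0,0.5,5,0,0,0,40],[0,0.5,5,0,0,0,30],[0,0.5,5,0,0,0,20],[0,0.5,5,0,0,0,12],[0,0.5,5,0,0,0,8],[0,0.5,5,0,0,0,8],[0,0.5,5,0,0,0,8]], grip_force=70)

```text
clock: 11.15
tcp_pos: [0.5061, -0.2352, 0.1009]
orientation: [-0.418, 3.113, -0.001]
contact_force: [0.3, -2.2, 2.2]
grip_width: 0.0136
gripper_force: 70.4
```

```bash
python3 plan.py 506 -234 101 105.2
```

```text
t 11.15 p [ 506.1 -235.2  100.9] yhead 105.29 w 0.013618839704098652 gf 70.38815259933472 F [ 0.3 -2.2  2.2]
shift [-0.2  1.1 -0.1] turn [-0.0008  0.0006  0.0016]
```

Call:
step_arm(moves=[[0,0,-3,0,0,0,8],[0,0,-8,0,0,0,8],[0,0,-16,0,0,0,8],[0,0,-28,0,0,0,8],[0,0,-40,0,0,0,8],[0,0,-50,0,0,0,8],[0,0,-50,0,0,0,8],[0,0,-50,0,0,0,8]])

```text
clock: 11.95
tcp_pos: [0.5059, -0.2346, 0.151]
orientation: [-0.419, 3.113, -0.0]
contact_force: [0.2, 0.8, -5.4]
grip_width: 0.0145
gripper_force: 69.5
```

```bash
python3 plan.py 572 248.5 210 100.7; python3 - <<'E'
from h import *
f=grab('side'); cv2.imwrite('pics/s5.png',cv2.resize(f['image'][200:370,340:480,::-1],None,fx=3.5,fy=3.5,interpolation=cv2.INTER_CUBIC))
E
```

```text
t 11.95 p [ 505.9 -234.6  151. ] yhead 105.32 w 0.014518184939595296 gf 69.49716925621033 F [ 0.2  0.8 -5.4]
shift [-191.4  448.5  -59. ] turn [-0.0002  0.0007  0.0805]
```

View pics/s5.png

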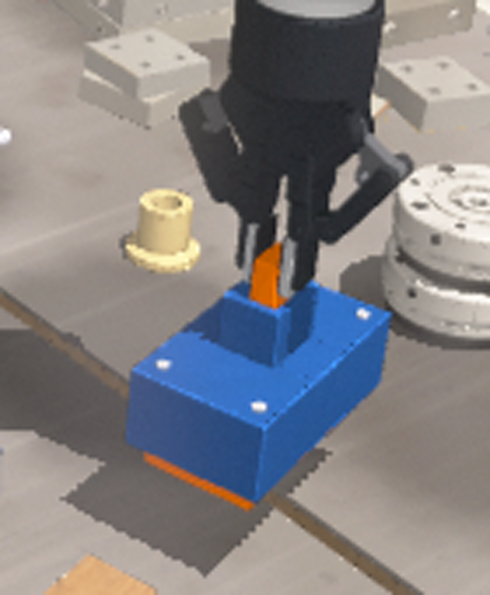

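The pair hangs level from the handle, nested. Carrying it up, then across.

Call:
step_arm(moves=[[0,0,-10,0,0,0,8],[0,0,-25,0,0,0,8],[-3,7,-42,0,0,0,8],[-9,20,-54,0,0,0,8],[-17,40,-59,0,0,0.01,8],[-28,65,-59,0,0,0.02,8],[-39,92,-59,0,0,0.03,8],[-51,120,-59,0,0,0.04,8]])

```text
clock: 12.8
tcp_pos: [0.5231, -0.1047, 0.21]
orientation: [0.354, -3.121, 0.0]
contact_force: [0.6, -0.4, -6.1]
grip_width: 0.0143
gripper_force: 69.5
```

Call:
step_arm(moves=[[-12,28,0,0,0,0.01,8],[-24,56,0,0,0,0.02,8],[-36,84,0,0,0,0.03,8],[-48,112,0,0,0,0.04,8],[-60,140,0,0,0,0.04,8],[-72,168,0,0,0,0.04,8],[-82,192,0,0,0,0.04,8],[-90,212,0,0,0,0.04,8]])

```text
clock: 13.6
tcp_pos: [0.5632, 0.1233, 0.2098]
orientation: [0.296, -3.127, -0.0]
contact_force: [0.1, 0.2, -5.4]
grip_width: 0.0144
gripper_force: 69.5
```

```bash
python3 plan.py 572 248.5 210 100.7
```

```text
t 13.6 p [563.2 123.3 209.8] yhead 100.8 w 0.014413888220368883 gf 69.46546912193298 F [ 0.1  0.2 -5.4]
shift [-32.1 121.4  -0.2] turn [ 0.0002 -0.0003  0.0017]
```

Call:
step_arm(moves=[[-8,30,0,0,0,0,8],[-16,60,0,0,0,0,8],[-23,88,0,0,0,0,8],[-28,107,0,0,0,0,8],[-31,117,0,0,0,0,8],[-31,118,0,0,0,0,8],[-31,118,0,0,0,0,8],[-31,118,0,0,0,0,8]])

```text
clock: 14.4
tcp_pos: [0.5721, 0.2408, 0.2096]
orientation: [0.29, -3.128, 0.002]
contact_force: [0.6, 0.9, -4.2]
grip_width: 0.0145
gripper_force: 69.5
```

Call:
step_arm(moves=[[0,0,0,0,0,0,8],[0,0,0,0,0,0,8],[0,0,0,0,0,0,8]])

```text
clock: 14.7
tcp_pos: [0.5718, 0.2426, 0.2097]
orientation: [-0.293, 3.128, -0.0]
contact_force: [-0.3, -0.3, -4.4]
grip_width: 0.0144
gripper_force: 69.5
```

```bash
python3 plan.py 572 248.5 150 100.7; python3 - <<'E'
from h import *
f=grab('side'); p=r.get_obs()['tcp_pos']; print(p)
W=cloud(f); im=f['image'].astype(int)
a=np.radians(10.7); ex=np.array([np.cos(a),np.sin(a)]); ey=np.array([-ex[1],ex[0]])
near=(abs(W[...,0]-.57)<.13)&(abs(W[...,1]-.25)<.1)
m=near&(im[...,2]>im[...,0]+40)&(W[...,2]>.1)&(W[...,2]<.25); Q=W[m]
# lid top surface
t=abs(Q[:,2]-(p[2]-.037))<.006; d=(Q[t,:2]-p[:2]); print('top z',np.median(Q[t,2]),np.percentile(d@ex,[.5,99.5]),np.percentile(d@ey,[.5,99.5]),t.sum(),rect(Q[t]))
T=Q[t]; A=np.c_[T[:,:2]-T[:,:2].mean(0),np.ones(len(T))]; print('tilt',np.linalg.lstsq(A,T[:,2],rcond=None)[0])
# plate in side view
m=near&(W[...,2]<.016)&(W[...,2]>.005)&(im.min(2)>150); print('plate',m.sum(),rect(W[m]))
cv2.imwrite('pics/s6.png',cv2.resize(f['image'][100:290,230:380,::-1],None,fx=3.1,fy=3.1,interpolation=cv2.INTER_CUBIC))
E
```

```text
t 14.7 p [571.8 242.6 209.7] yhead 100.69 w 0.01439086550401678 gf 69.46436047554016 F [-0.3 -0.3 -4.4]
shift [-1.3  5.8 59.7] turn [-0.      0.     -0.0002]
[0.57182279 0.24275748 0.20971573]
top z 0.17322818773578674 [-0.07687323  0.07188417] [-0.0438502   0.03929348] 593 (array([571.5, 239. ]), array([152.6,  85.8]), 9.37)
tilt [0.0029899  0.02660341 0.17278988]
plate 824 (array([573.1, 244.9]), array([195.2, 129.1]), 8.69)
```

View pics/s6.png

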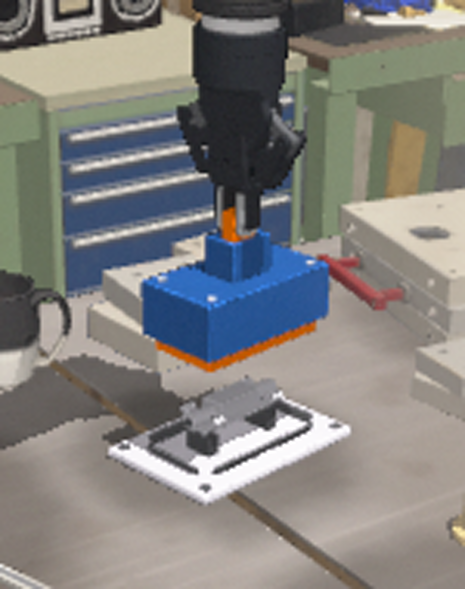

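The pair is level over the base. Lowering in stages.

Call:
step_arm(moves=[[-1,2,10,0,0,0,8],[-1,4,25,0,0,0,8],[-1.5,6,40,0,0,0,8],[-1.5,6.5,52,0,0,0,8],[-1.5,6.5,60,0,0,0,8],[-1.5,6.5,62,0,0,0,8],[-1.5,6.5,62,0,0,0,8],[-1.5,6.5,62,0,0,0,8]])

```text
clock: 15.55
tcp_pos: [0.5725, 0.2498, 0.1482]
orientation: [-0.293, 3.127, 0.001]
contact_force: [0.8, -0.9, -4.8]
grip_width: 0.0145
gripper_force: 69.4
```

```bash
python3 plan.py 572.3 249 124 100.7
```

```text
t 15.55 p [572.5 249.8 148.2] yhead 100.71 w 0.014461179564277983 gf 69.38469886779785 F [ 0.8 -0.9 -4.8]
shift [ 0.4 -0.8 24.2] turn [0.0003 0.0011 0.0002]
```

Call:
step_arm(moves=[[0,-0.5,6,0,0,0,8],[0,-0.5,12,0,0,0,8],[0,-0.5,18,0,0,0,8],[0,-0.5,23,0,0,0,8],[0,-0.5,26,0,0,0,8],[0,-0.5,28,0,0,0,8],[0,-0.5,30,0,0,0,8],[0,-0.5,30,0,0,0,8]])

```text
clock: 16.35
tcp_pos: [0.572, 0.2492, 0.1174]
orientation: [0.294, -3.128, 0.0]
contact_force: [0.5, 0.4, -4.6]
grip_width: 0.0151
gripper_force: 69.6
```

```bash
python3 plan.py 572.3 249 111 100.7
```

```text
t 16.35 p [572.  249.2 117.4] yhead 100.72 w 0.015123601933640879 gf 69.57382321357727 F [ 0.5  0.4 -4.6]
shift [-0.2 -0.3  6.4] turn [-0.     -0.0002  0.0004]
```

Call:
step_arm(moves=[[0,0,1.5,0,0,0,8],[0,0,3,0,0,0,8],[0,0,4.5,0,0,0,8],[0,0,5.5,0,0,0,8],[0,0,5.5,0,0,0,8],[0,0,5.5,0,0,0,8]])

```text
clock: 16.95
tcp_pos: [0.5721, 0.2493, 0.1121]
orientation: [0.294, -3.128, -0.0]
contact_force: [-0.9, -0.3, -5.6]
grip_width: 0.0147
gripper_force: 69.6
```

```bash
python3 plan.py 572.3 249 111 100.7
```

```text
t 16.95 p [572.1 249.3 112.1] yhead 100.72 w 0.014724357230558057 gf 69.57384467124939 F [-0.9 -0.3 -5.6]
shift [-0.1 -0.3  1.1] turn [ 0.     -0.      0.0004]
```

Call:
step_arm(moves=[[0,0,0.7,0,0,0,8],[0,0,1.4,0,0,0,8],[0,0,2,0,0,0,8],[0,0,2,0,0,0,8]])

```text
clock: 17.35
tcp_pos: [0.5722, 0.2491, 0.1109]
orientation: [-0.293, 3.128, 0.0]
contact_force: [-3.7, -1.2, 4.1]
grip_width: 0.0144
gripper_force: 70.6
```

Contact is at the expected home height (110.9 mm), with no side load. Releasing.

Call:
step_arm(moves=[[0,0,0,0,0,0,18],[0,0,0,0,0,0,22],[0,0,0,0,0,0,28],[0,0,0,0,0,0,40],[0,0,-8,0,0,0,55],[0,0,-25,0,0,0,62],[0,0,-35,0,0,0,62],[0,0,-35,0,0,0,62]])

```text
clock: 18.15
tcp_pos: [0.5734, 0.2499, 0.1472]
orientation: [-0.293, 3.124, 0.002]
contact_force: [-0.0, 0.1, 0.1]
grip_width: 0.062
gripper_force: 0.0
```

```bash
python3 plan.py 572.2 249.1 84 100.7; python3 - <<'E'
from h import *
f=grab('side'); W=cloud(f); im=f['image'].astype(int)
near=(abs(W[...,0]-.57)<.13)&(abs(W[...,1]-.25)<.1)
m=near&(im[...,2]>im[...,0]+40); Q=W[m]
T=Q[abs(Q[:,2]-.074)<.006]; A=np.c_[T[:,:2]-T[:,:2].mean(0),np.ones(len(T))]; print('top',np.median(T[:,2]),rect(T),'tilt',np.linalg.lstsq(A,T[:,2],rcond=None)[0])
S=Q[(Q[:,2]>.104)&(Q[:,2]<.113)]; print('sleeve',len(S),rect(S),np.median(S[:,2]))
H=W[near&(im[...,0]>im[...,2]+80)&(W[...,2]>.1)]; print('handle',len(H),H.min(0),H.max(0))
cv2.imwrite('pics/s7.png',cv2.resize(f['image'][150:280,240:370,::-1],None,fx=4,fy=4,interpolation=cv2.INTER_CUBIC))
E
```

```text
t 18.15 p [573.4 249.9 147.2] yhead 100.72 w 0.06199647940180389 gf 0.0 F [-0.   0.1  0.1]
shift [ 1.5 -0.6 63.2] turn [0.0012 0.0036 0.0004]
top 0.07423938038016621 (array([572. , 247.4]), array([153.6,  87.1]), 10.83) tilt [0.00463593 0.01914634 0.0740275 ]
sleeve 56 (array([570.9, 244.6]), array([50. , 37.2]), 0.64) 0.10702764683086474
handle 100 [0.55702944 0.23519103 0.10427927] [0.58431461 0.25728065 0.13268154]
```

View pics/s7.png

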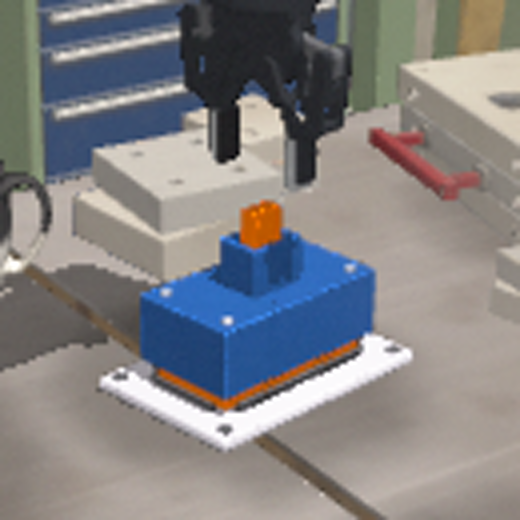

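The lids are home: top face 74 mm and level, handle top about 130 mm (crop (262,225)). Next I'll grip the sleeve.

Call:
step_arm(moves=[[1,-0.5,15,0,0,0,62],[1,-0.5,35,0,0,0,62],[1,-0.5,50,0,0,0,62],[1,-0.5,60,0,0,0,62],[1,-0.5,64,0,0,0,62],[1,-0.5,64,0,0,0,62],[1,-0.5,64,0,0,0,62]])

```text
clock: 18.9
tcp_pos: [0.5717, 0.2488, 0.0816]
orientation: [-0.293, 3.127, 0.001]
contact_force: [0.2, -0.3, -0.7]
grip_width: 0.0621
gripper_force: 0.0
```

```bash
python3 plan.py 572.2 249.1 83 100.7
```

```text
t 18.9 p [571.7 248.8  81.6] yhead 100.72 w 0.06212712433915434 gf 0.0 F [ 0.2 -0.3 -0.7]
shift [-0.6  0.2 -1.4] turn [0.0003 0.0008 0.0004]
```

Call:
step_arm(moves=[[0,0,0,0,0,0,50],[0,0,0,0,0,0,42],[0,0,0,0,0,0,36],[0,0,0,0,0,0,30],[0,0,0,0,0,0,25],[0,0,0,0,0,0,25],[0,0,0,0,0,0,25]], grip_force=50)

```text
clock: 19.6
tcp_pos: [0.5715, 0.249, 0.0819]
orientation: [-0.294, 3.127, 0.001]
contact_force: [-1.5, 0.2, 5.8]
grip_width: 0.0356
gripper_force: 50.9
```

Call:
step_arm(moves=[[0,0,-1.5,0,0,0,25],[0,0,-4,0,0,0,25],[0,0,-7,0,0,0,25],[0,0,-10,0,0,0,25],[0,0,-12,0,0,0,25],[0,0,-12,0,0,0,25]])

```text
clock: 20.2
tcp_pos: [0.5714, 0.2487, 0.0935]
orientation: [-0.293, 3.127, 0.0]
contact_force: [0.2, -0.0, -2.5]
grip_width: 0.0351
gripper_force: 50.1
```

```bash
python3 plan.py 572.2 249.1 240 100.7; python3 - <<'E'
from h import *
f=grab('side'); W=cloud(f); im=f['image'].astype(int)
near=(abs(W[...,0]-.57)<.13)&(abs(W[...,1]-.25)<.1)
T=W[near&(im[...,2]>im[...,0]+40)]; T=T[abs(T[:,2]-.085)<.008]; A=np.c_[T[:,:2]-T[:,:2].mean(0),np.ones(len(T))]; print('top',np.median(T[:,2]),'tilt',np.linalg.lstsq(A,T[:,2],rcond=None)[0])
o=near&(im[...,0]>im[...,2]+80)&(W[...,2]<.07); print('orange wall z',np.percentile(W[o][:,2],[2,50,98]),o.sum())
E
```

```text
t 20.2 p [571.4 248.7  93.5] yhead 100.72 w 0.03513129781812907 gf 50.14522433280945 F [ 0.2 -0.  -2.5]
shift [  -0.9    0.3 -146.5] turn [0.0002 0.0005 0.0004]
top 0.08569815094150557 tilt [0.00479281 0.03281092 0.08504704]
orange wall z [0.01254306 0.02110161 0.03046284] 278
```

The load is 2.5 N, so only the blue lid is on the gripper, and the orange lid has stayed down. Lifting straight up.

Call:
step_arm(moves=[[0,0,-8,0,0,0,25],[0,0,-20,0,0,0,25],[0,0,-35,0,0,0,25],[0,0,-50,0,0,0,25],[0,0,-65,0,0,0,25],[0,0,-80,0,0,0,25],[0,0,-95,0,0,0,25],[0,0,-110,0,0,0,25]])

```text
clock: 21.05
tcp_pos: [0.5712, 0.2486, 0.2046]
orientation: [-0.294, 3.128, 0.0]
contact_force: [0.3, 0.1, -1.7]
grip_width: 0.035
gripper_force: 50.1
```

Call:
step_arm(moves=[[0,0,-12,0,0,0,25],[0,0,-24,0,0,0,25],[0,0,-32,0,0,0,25],[0,0,-36,0,0,0,25],[0,0,-36,0,0,0,25],[0,0,-36,0,0,0,25],[0,0,-36,0,0,0,25],[0,0,-36,0,0,0,25]])

```text
clock: 21.85
tcp_pos: [0.5709, 0.2485, 0.2385]
orientation: [0.294, -3.127, 0.001]
contact_force: [0.7, -0.5, -3.5]
grip_width: 0.0353
gripper_force: 50.1
```

```bash
python3 plan.py 572.2 249.1 240 100.7; python3 - <<'E'
from h import *
f=grab('side'); cv2.imwrite('pics/s8.png',cv2.resize(f['image'][80:290,220:390,::-1],None,fx=2.8,fy=2.8,interpolation=cv2.INTER_CUBIC)); W=cloud(f); im=f['image'].astype(int)
near=(abs(W[...,0]-.57)<.13)&(abs(W[...,1]-.25)<.1)
b=near&(im[...,2]>im[...,0]+40); print('blue min z',np.percentile(W[b][:,2],[0,1,50]))
o=near&(im[...,0]>im[...,2]+80); Q=W[o]; T=Q[abs(Q[:,2]-.07)<.006]; A=np.c_[T[:,:2]-T[:,:2].mean(0),np.ones(len(T))]; print('orange',np.median(T[:,2]),rect(T),'tilt',np.linalg.lstsq(A,T[:,2],rcond=None)[0],Q[:,2].max())
E
```

```text
t 21.85 p [570.9 248.5 238.5] yhead 100.73 w 0.03530507395698277 gf 50.08854031562805 F [ 0.7 -0.5 -3.5]
shift [-1.4  0.4 -1.5] turn [-0.0003 -0.001   0.0005]
blue min z [0.17992601 0.18291997 0.22078044]
orange 0.07040751211684598 (array([573.8, 247.4]), array([139.2,  72.5]), 10.43) tilt [0.00234479 0.02309074 0.07016757] 0.13293463898366267
```

View pics/s8.png

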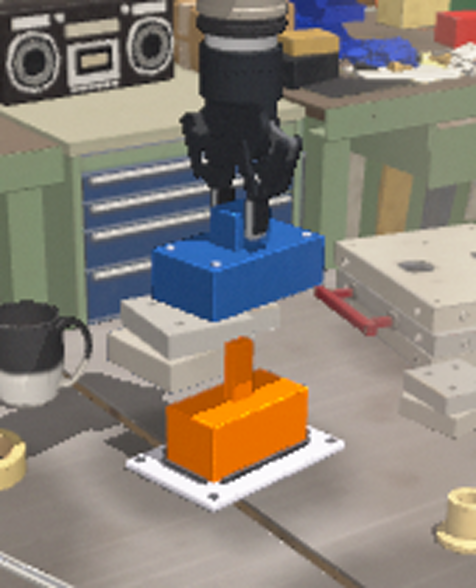

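The blue lid is held level with its lower edge at about 180 mm (crop (240,275)). The orange lid is home on the base, with its top at 70 mm (crop (238,425)). Handing in.

Call:
step_arm(moves=[[0,0,0,0,0,0,25],[0,0,0,0,0,0,25],[0,0,0,0,0,0,25]])

```text
clock: 22.2
tcp_pos: [0.5712, 0.2486, 0.2391]
orientation: [0.293, -3.128, -0.0]
contact_force: [0.4, -0.5, -2.4]
grip_width: 0.0351
gripper_force: 50.1
```

```bash
python3 -c "
from bench import r
print(r.hand_in())"
```

```text
the job is handed in; nothing more can be done
None
```

I handed the job in at 22.2 s (no verdict came back): the spindle is seated in the saddles, the orange lid is home on the base, and the blue lid is held level with its lower edge about 180 mm above the bench.

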